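Hang the stirrer holder on the coffee-bar rail

ROBOT

A 6-joint arm with a two-finger parallel gripper is mounted at the origin on the work surface. World frame = base frame: x ahead of the robot, y to its left, z up, the work surface at z = 0. Lengths are in m, angles in rad, forces in N, time in s.
With the tool pointing down it reaches from about 0.35 to 0.85 m from the base axis. Payload 8.1 kg.
Tool frame: the origin (TCP) lies between the finger pads; the fingertips stand 11 mm ahead of it and the grasp point (between the pads) lies 8 mm behind it (robot.tips_ahead is the distance from the TCP to the fingertips, in m); z points along the fingers, y is the line along which they close (so a half turn about z gives the same grasp; the last joint's range is limited). The gripper opens to 93 mm and grips with 3 to 60 N. Pads are 15 mm wide; open, the fingers measure 128 mm over their backs; the gripper's body (75 mm by 188 mm) begins 65 mm behind the grasp point.
Start: joints at [-1.356, 0.13, 1.488, -0, 1.523, -0.085], TCP at [0.177, -0.573, 0.23] pointing down, gripper open.
Joint ranges: [-2.96, 2.96], [-0.89, 2.26], [0.02, 2.5], [-1.34, 4.48], [0, 2.73], [-2.66, 2.66]. Speed limits (rad/s): [2.39, 2.39, 2.79, 3.14, 3.14, 3.14].

INTERFACE

Orientations are given as a rotation vector (axis times angle).
In Python, from plant import robot gives the robot as it stands. The module is installed in compiled form; this text tells all that it offers.
- The arm moves only by the tool move_arm, never from a script. Its argument "deltas" is one flat list of numbers, 7 for each row, row after row: the shift along the tool's x, y, z in m, then the turn, a rotation vector about the tool's x, y, z in rad, then the opening, from 0 (shut) to 1 (fully open). A call has 1 to 12 rows; each row is the pose to reach, as a shift and turn from the pose commanded when the call began, along the tool's axes at that moment; what a row does not reach only later rows make up. A row lasts 1/8 s, in which the tool goes at most 62.5 mm and 10.7 degrees, less where a joint would pass 70% of its speed; a pose out of reach is approached as far as the arm can. A call with a gripper value outside its range is refused whole. The fingers move at their own pace and stop on an object; "squeeze" is the grip in N (left out, the last holds). Time passes only in rows, so rows that repeat a pose let the fingers close. It gives the time, the measured TCP pose, the force, the opening and the grip force at its end, in the units of the state.
- robot.read_state(): the state, without advancing time (a new reading comes with each control period).
- robot.read_camera(name): name is "side" or "top"; returns (picture, depth): 420x560x3 uint8, red, green, blue; 420x560 float32, m along the optical axis (not along the pixel's ray), 0 where there is no reading.
- robot.camera_model(name): a dict with "K" (3x3 intrinsics, pixels), "R" (3x3) and "t" (3): a world point X has camera coordinates R X + t. Camera axes: x right, y down, z forward; pixel columns grow to the right and rows downward; lengths in m; the calibration is good to about 2 mm. A picture is of the moment at which its call begins. camera_model takes no time and is no camera call.
- robot.close_job(): hands the job in; it is judged then, once.
Trained networks look in the newest picture that a camera, given by its name, has taken for a name from the list of things; names that differ only in an ending like _2 or _b are one class to them, and where a whole thing is asked for, a point or a joint stands for the part that bears it (a point fixed in the world has none). Each returns a list of dicts, best first, with "confidence" (0 to 1); they miss things now and then, are a little off and sometimes report something else, mostly with a low value. They report only what shows in the picture. A call takes as long as a camera call. They do not tell look-alikes from the thing itself.
- robot.recognise(camera, label): "uv" ([column, row] in pixels, amid what is visible of it).
The state is a dict: "t": time; "q": joint angles; "dq": joint speeds; "joint_torque": joint torques, N m; "tool_pos": TCP position; "orientation": TCP orientation; "force": force on the tool from outside, world axes, zero at the start; "wrist_torque": the same for the moment, N m; "opening": finger opening in m; "gripper_force": force on a finger pad.
Only numpy, scipy, OpenCV 4.12 (cv2) and the standard library are available. Lean on these libraries where they do the work, as an engineer would, in place of code of your own. Each camera call takes 0.05 s, during which the arm holds its last target. There are 200 camera calls.

TASK

Hang the stirrer holder on the steel rail: lift its hook over the rail's raised front lip near the middle of the rail and lower it until the hook sits fully down on the bed strip in the channel behind the lip, pressing it home with about 10 N. Then, keeping it seated, slide it along the rail until it meets the metal stop clamp and press it there for a moment with about 7 N, so that it is left hanging upright against the clamp. Be gentle: never push the holder against the rail, its bed strip or the clamp with more than 25 N, and leave the mug, tumbler and soap bottle alone.

Things in the scene. Friction and masses are not known exactly. Their poses are not given: they have to be found in the camera images.
- holder: Loose open black box of wooden stirrers, 50 (x) by 80 (y) by 70 high, 0.28 to 0.52 kg, with a steel hook on its back and a steel carrying arch; stands on the counter at first. Origin: centre of its underside; x points to its back (hook side), y along its width, z up. Back face at x = 29; a 50 wide strip rises from it to z = 110.
- bar (a point): Centre of the holder's level grip bar, top of the arch: 12 thick (holder x), 20 high, 80 long (holder y), 70 of it free between the uprights; at (5, 0, 146) in the holder's frame, nearly above the centre of mass, some 45 free below. Axes as the holder's. A light grip lets the holder swing about the pads if the hook drags on the rail under a heavy down-force.
- hook (a point): Middle of the lower edge of the hook's blade, at (38.5, 0, 80) in the holder's frame, axes as the holder's. The strip bends back over at z 106 to 110 and comes down as this blade: 4 thick (x 36.5 to 40.5), 50 wide, lower edge rounded; gap between strip and blade 7.5.
- rail: Fixed rigid steel rail, 340 long, on two posts. Origin: on the counter below mid-rail, at the rear face of the front lip; y along the rail, x away from the robot, z up. Front plate x -4 to 0, z 50 up to the rounded lip at 135; channel x 0 to 7, open above, with the bed strip at its bottom; back wall x 7 to 11, up to z = 150, can guide the hook.
- bed: Screw-set bed strip lying level all along the channel, on which the blade's lower edge rests when seated. Its top has been set somewhere between z = 110 and 124, firmly; THIS HEIGHT IS NOT IN THE READING and must be felt (or seen). Origin and axes are those of the rail, on the counter; a brass screw head marks it behind mid-rail.
- stop: Fixed dark steel stop clamp near either end of the rail, brass screw behind: a block 16 long (along the rail) that fills the channel, top z = 168. Origin: on the counter, mid-length, at the rear face of the front lip; axes as the rail's. The hook's side (25 from its middle) meets it when the hook's middle is 33 along the rail from this origin.
- card: Fixed clear card clip on the back wall near the other end of the rail, 50 wide, up to z = 210; it lies behind the channel. Not the stop. Origin as the clamp's.
- mug: White mug, 80 across, 90 high; a bystander. Origin: centre of its foot.
- tumbler: Steel tumbler, 76 across, 110 high; a bystander. Origin: centre of its foot.
- soap: White soap bottle, 64 across, 150 high; a bystander. Origin: centre of its foot.
Not all that is in view belongs to the job. Leave any purple or yellow look-alike of the holder alone.

How it is judged:
On the way, in this order (a step that is already met when the one before it is completed fails the run):
1. the hook's lower edge has been above the lip's top, behind the lip (z of hook in the frame of rail between 0.135 and 0.175 m and x of hook in the frame of rail between -0.002 and 0.009 m), for 0.05 s.
2. the hook, down in the channel behind the lip, is pressed on the bed strip with more than 6 N for 0.2 s, with at least 15 mm still to go to the stop clamp (z of hook in the frame of rail between 0.106 and 0.127 m and x of hook in the frame of rail between -0.0005 and 0.0075 m and angle between holder's own z axis and vertical below 0.12 rad and angle between the y axis of holder and the y axis of rail, either way round below 0.1 rad and contact force between holder and bed above 6 N and (y of hook in the frame of stop above 0.048 m or y of hook in the frame of stop below -0.048 m)), for 0.2 s.
3. the seated holder is pressed against the stop clamp with more than 4 N for 0.2 s (z of hook in the frame of rail between 0.106 and 0.127 m and x of hook in the frame of rail between -0.0005 and 0.0075 m and angle between holder's own z axis and vertical below 0.12 rad and angle between the y axis of holder and the y axis of rail, either way round below 0.1 rad and contact force between holder and stop above 4 N), for 0.2 s.
At the end, for the whole second after the job is handed in: Released and at rest: blade behind the lip (rail x -0.5 to 7.5, z 106 to 127 mm), resting on the bed strip with over 1 N; hook's middle within 38 mm of the clamp's middle along the rail (gap at most 5 mm); tilt under 0.12 rad, yaw to the rail under 0.1 rad (z of hook in the frame of rail between 0.106 and 0.127 m and x of hook in the frame of rail between -0.0005 and 0.0075 m and angle between holder's own z axis and vertical below 0.12 rad and angle between the y axis of holder and the y axis of rail, either way round below 0.1 rad and contact force between holder and bed above 1 N and y of hook in the frame of stop between -0.038 and 0.038 m and linear speed of holder below 0.02 m/s and angular speed of holder below 0.1 rad/s); the robot touches nothing.
It fails at once if the holder is pressed against the rail with more than 25 N (contact force between holder and rail above 25 N).
It fails at once if the holder is pressed on the bed strip with more than 25 N (contact force between holder and bed above 25 N).
It fails at once if the holder is pressed against the stop clamp with more than 25 N (contact force between holder and stop above 25 N).
It fails at once if the mug, tumbler or soap bottle is shifted by more than 15 mm (distance of any of mug, tumbler, soap from where it was at the start of the episode above 0.015 m).
It also fails if it takes over 64 s, if anything falls off the work surface, if the arm or the gripper's body presses on something with over 40 N, if the wrist force passes 120 N, or if a joint passes its speed limit or range.

## Working session

There is one attempt and no reset: what is moved stays moved. The work goes in short steps, Python scripts to look and compute and a tool call to move; the robot and the scene stay as the last step left them, time stands still between calls to the robot, and variables do not carry over. Pictures are saved under pics/ and viewed, at most 10 in all, crops included, and the job is handed in when it is done.

Besides the shell and the picture viewer there is one more tool, called after "Emit:" as name(argument=value, ...), one argument or row to a line, values as JSON. move_arm: Moves the arm, as the interface text tells. Its arguments: {"type":"object","properties":{"deltas":{"type":"array","items":{"type":"number"}},"squeeze":{"type":"number"}},"required":["deltas"]}

```bash
mkdir -p pics; cat > h.py <<'E'
import numpy as np, cv2
from plant import robot
def cam(n):
    m=robot.camera_model(n); return [np.array(m[k],float) for k in("K","R","t")]
def save(img,name): cv2.imwrite('pics/'+name,cv2.cvtColor(img,cv2.COLOR_RGB2BGR))
def cloud(n,d):
    K,R,t=cam(n); v,u=np.mgrid[:420,:560]
    P=np.stack([(u-K[0,2])/K[0,0]*d,(v-K[1,2])/K[1,1]*d,d],-1)
    return (P-t)@R   # world
def proj(n,X):
    K,R,t=cam(n); p=(R@np.asarray(X).T).T+t; p=p@K.T; return p[...,:2]/p[...,2:]
E
python3 - <<'E'
from h import *
ims=[]
for n in("side","top"):
    p,d=robot.read_camera(n); np.savez(n+'.npz',p=p,d=d); ims.append(p); W=cloud(n,d)
    save(p,n+'0.png')
    K,R,t=cam(n); print(n,K[0,0],'campos',(-R.T@t).round(3),'fwd',R[2].round(2))
    for l in("holder","bar","rail","stop","card","bed","mug","tumbler","soap"):
        for r in robot.recognise(n,l)[:3]:
            u,v=map(int,r["uv"]); print(l,u,v,round(r["confidence"],2),W[v,u].round(3))
print(robot.read_state())
E
```

```text
side 454.2487670049549 campos [0.13  0.637 0.841] fwd [ 0.39 -0.6  -0.69]
holder 345 198 0.85 [ 0.452 -0.16   0.08 ]
holder 319 228 0.81 [ 0.478 -0.079  0.028]
holder 347 270 0.7 [0.353 0.02  0.05 ]
bar 345 199 0.94 [ 0.451 -0.159  0.077]
bar 318 229 0.92 [ 0.445 -0.007  0.105]
bar 348 270 0.56 [0.35  0.02  0.051]
rail 225 218 0.75 [0.637 0.085 0.115]
stop 179 229 0.74 [0.673 0.192 0.152]
mug 154 342 0.9 [0.612 0.369 0.007]
tumbler 235 348 0.64 [0.458 0.297 0.024]
soap 375 172 0.76 [ 0.429 -0.287  0.087]
top 468.22465237025216 campos [0.384 0.035 1.334] fwd [ 0.11 -0.01 -0.99]
holder 273 277 0.92 [0.343 0.034 0.005]
holder 350 237 0.88 [ 0.462 -0.183  0.001]
holder 301 235 0.74 [ 0.454 -0.034  0.157]
bar 350 238 0.97 [ 0.458 -0.182  0.007]
bar 301 234 0.77 [ 0.457 -0.034  0.156]
bar 271 275 0.65 [0.352 0.039 0.156]
rail 267 162 0.66 [0.64  0.058 0.146]
rail 327 168 0.35 [ 0.62  -0.092  0.194]
rail 151 186 0.22 [0.59  0.389 0.009]
stop 217 149 0.65 [0.666 0.186 0.165]
card 328 168 0.44 [ 0.619 -0.094  0.198]
mug 151 187 0.93 [0.588 0.39  0.006]
tumbler 169 239 0.82 [0.441 0.331 0.004]
soap 400 250 0.81 [ 0.425 -0.296  0.111]
{'t': 1.0, 'q': array([-1.35639848e+00,  1.30363666e-01,  1.48822707e+00,  8.73113907e-06,
        1.52300960e+00, -8.54025522e-02]), 'dq': array([-0.00034175, -0.0004403 ,  0.00063865, -0.00208543,  0.00035319,
        0.00016313]), 'joint_torque': array([ 6.03258341e-04, -5.59772873e+01, -4.92068446e+01,  7.67796231e-02,
        2.26519798e-02, -3.12285204e-05]), 'tool_pos': array([ 0.17721897, -0.57322243,  0.22964205]), 'orientation': array([-3.10635475e+00, -4.69161851e-01, -1.28922539e-05]), 'force': array([ 0.54811695,  0.01522287, -0.85873907]), 'wrist_torque': array([ 0.00888702, -0.01378611, -0.00351231]), 'gripper_force': 0.0, 'opening': 0.09289708137008544}
```

```bash
python3 - <<'E'
from h import *
p=np.load('top.npz')['p'];q=np.load('side.npz')['p']
save(cv2.resize(p[110:310,180:430],(800,640),interpolation=cv2.INTER_CUBIC)[:600],'topc.png')
save(cv2.resize(q[150:330,150:400],(800,576),interpolation=cv2.INTER_CUBIC),'sidec.png')
E
```

```text
(no output)
```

View pics/topc.png

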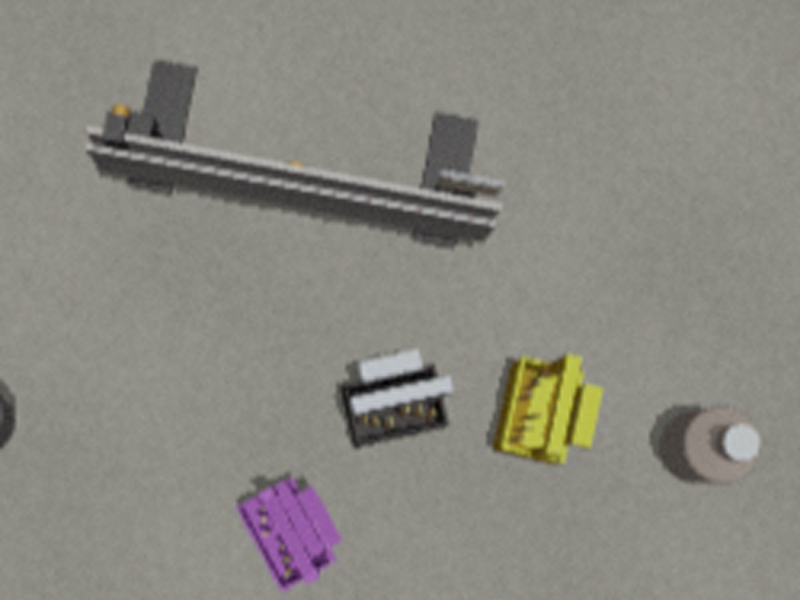

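View pics/sidec.png

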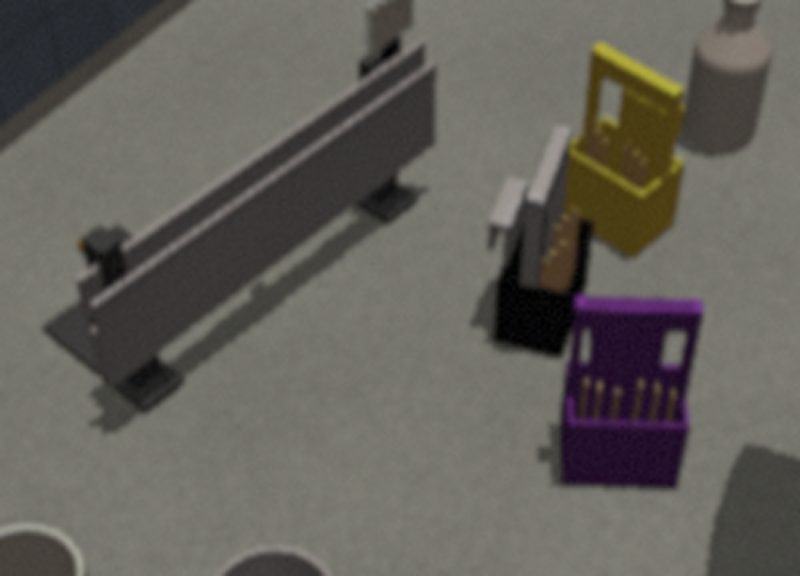

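The black holder is the real one: top view crop (400,395), i.e. full pixel (301,235), and side view (318,228). The look-alikes are purple at top (272,276) and yellow at (350,237). The stop clamp is at the left end, top (217,149), and the card is at the right end. Next I measure the poses.

```bash
cat >> h.py <<'E'
def rect(P):
    (c,s,a)=cv2.minAreaRect((P[:,:2]*1000).astype(np.float32)); b=cv2.boxPoints((c,s,a))
    e=[b[1]-b[0],b[2]-b[1]]; e=max(e,key=np.linalg.norm); e=e*np.sign(e[1])
    return np.round(c,1),np.round(s,1),'yaw',round(float(np.arctan2(-e[0],e[1])),4),'n',len(P),'z',P[:,2].mean().round(4)
E
python3 - <<'E'
from h import *
for n in("top","side"):
    d=np.load(n+'.npz')['d']; W=cloud(n,d).reshape(-1,3)[d.ravel()>0]
    def box(x0,x1,y0,y1,z0,z1):
        m=((W>[x0,y0,z0])&(W<[x1,y1,z1])).all(1); return W[m]
    B=box(.40,.53,-.095,.03,.149,.165); print(n,'bar',rect(B), np.percentile(B[:,2],[5,50,95]).round(4))
    H=box(.44,.56,-.095,.03,.100,.118);print('hooktop',rect(H))
    # rail
    Rr=box(.55,.72,-.2,.28,.128,.157); print('rail',rect(Rr))
    S=box(.6,.72,.1,.28,.160,.175); print('stop',rect(S) if len(S)>3 else S)
    # robust line fits: lip top and back-wall top
    yv=-np.arctan2(1,1)
    hist=np.histogram(Rr[:,2],bins=np.arange(.128,.158,.002)); print(hist[0])
    for z0,z1 in((.130,.138),(.146,.154)):
        L=box(.55,.72,-.2,.28,z0,z1)
        vx,vy,cx,cy=cv2.fitLine((L[:,:2]*1000).astype(np.float32),cv2.DIST_HUBER,0,.01,.01).ravel()
        if vy<0:vx,vy=-vx,-vy
        t=(L[:,:2]*1000-[cx,cy]); 
        print('line',z0,'c',cx,cy,'yaw',np.arctan2(-vx,vy),'perp std',(t@[vy,-vx]).std(),'ext',np.percentile(t@[vx,vy],[0,1,99,100]),len(L))
E
```

```text
top bar (array([458.5, -44.3]), array([11.9, 79.1]), 'yaw', 0.2574, 'n', 153, 'z', np.float64(0.1558)) [0.1522 0.1559 0.1598]
hooktop (array([477.3, -27.6]), array([31.1, 73.4]), 'yaw', 0.6483, 'n', 117, 'z', np.float64(0.1095))
rail (array([642.9,  46.1]), array([338.3,  36.7]), 'yaw', -0.1596, 'n', 752, 'z', np.float64(0.1412))
stop (array([667.7, 188.9]), array([16.3, 31.4]), 'yaw', 1.4342, 'n', 63, 'z', np.float64(0.1667))
[ 41  71  84  86  60  28  21  18  38  70 111  78  32  13]
line 0.13 c 627.8543 47.255848 yaw -0.15957293 perp std 4.789200071191817 ext [-166.8481212  -162.16185958  167.17491719  169.64433468] 301
line 0.146 c 637.6237 37.04228 yaw -0.16696115 perp std 5.733487952697902 ext [-159.36982117 -156.80498983  175.27714331  178.50714492] 291
side bar (array([460.6, -44.4]), array([12.4, 82.6]), 'yaw', 0.2644, 'n', 157, 'z', np.float64(0.1557)) [0.1508 0.1561 0.1581]
hooktop (array([475.1, -38. ]), array([42.5, 77.4]), 'yaw', 0.2561, 'n', 170, 'z', np.float64(0.1093))
rail (array([644.3,  46.2]), array([341.3,  38.4]), 'yaw', -0.1626, 'n', 1522, 'z', np.float64(0.1399))
stop (array([666.4, 189.5]), array([16.3, 26.2]), 'yaw', 1.3873, 'n', 89, 'z', np.float64(0.1667))
[135 137 177 197 114  69  83  79  88  80 132 166  42  16]
line 0.13 c 635.7191 71.390816 yaw -0.15448232 perp std 5.781127299771154 ext [-192.41317456 -190.40371005  143.2192992   146.05428136] 625
line 0.146 c 642.14105 56.49667 yaw -0.15444751 perp std 5.85976893608851 ext [-180.5025881  -174.08736045  157.09435066  160.90041887] 420
```

Emit:
move_arm(
  deltas=[0.426, -0.422, 0.01, 0, 0, -1.53, 0.8, 0.426, -0.422, 0.01, 0, 0, -1.53, 0.8, 0.426, -0.422, 0.01, 0, 0, -1.53, 0.8, 0.426, -0.422, 0.01, 0, 0, -1.53, 0.8, 0.426, -0.422, 0.01, 0, 0, -1.53, 0.8, 0.426, -0.422, 0.01, 0, 0, -1.53, 0.8, 0.426, -0.422, 0.01, 0, 0, -1.53, 0.8, 0.426, -0.422, 0.01, 0, 0, -1.53, 0.8, 0.426, -0.422, 0.01, 0, 0, -1.53, 0.8, 0.426, -0.422, 0.01, 0, 0, -1.53, 0.8, 0.426, -0.422, 0.01, 0, 0, -1.53, 0.8, 0.426, -0.422, 0.01, 0, 0, -1.53, 0.8],
  squeeze=40,
)

```text
t: 2.5
tool_pos: [0.4594, -0.0446, 0.2196]
orientation: [-1.915, -2.49, 0.001]
force: [-0.3, 0.2, 0.3]
opening: 0.0744
gripper_force: 0.0
```

```bash
cat >> h.py <<'E'
from scipy.spatial.transform import Rotation as Ro
def pose(pr=True):
    s=robot.read_state(); R=Ro.from_rotvec(s["orientation"]).as_matrix()
    if pr: print('t',s['t'],'tcp',s['tool_pos'].round(4),'toolx',R[:,0].round(4),'tooly',R[:,1].round(4),'F',s['force'].round(2),'T',s['wrist_torque'].round(2),'open',round(s['opening'],4),'gf',round(s['gripper_force'],1))
    return s,R
E
python3 - <<'E'
from h import *
s,R=pose()
yaw=.26; want=np.array([.4595,-.0443,.138]); print('delta',(R.T@(want-s['tool_pos'])).round(4),'yaw tooly',np.arctan2(R[1,1],R[0,1]))
# rail profile
psi=-.16
for n in("top","side"):
    d=np.load(n+'.npz')['d']; W=cloud(n,d).reshape(-1,3)[d.ravel()>0]
    for psi in (-.155,-.16,-.165):
        ex=np.array([np.cos(psi),np.sin(psi)]); ey=np.array([-np.sin(psi),np.cos(psi)])
        o=np.array([.643,.046]); q=W[:,:2]-o; u=q@ex*1000; v=q@ey*1000
        for nm,z0,z1,ur in(('lip',.1325,.138,(-25,3)),('wall',.1475,.153,(-10,25))):
            m=(W[:,2]>z0)&(W[:,2]<z1)&(u>ur[0])&(u<ur[1])&(abs(v)<110)
            A=np.polyfit(v[m],u[m],1); print(n,psi,nm,m.sum(),np.percentile(u[m],[5,25,50,75,95]).round(1),'slope',A[0].round(4))
    m=(W[:,2]>.128)&(W[:,2]<.157)&(u>-25)&(u<25); print('v ext',np.percentile(v[m],[.3,1,99,99.7]).round(1))
    m=(W[:,2]>.158)&(W[:,2]<.175)&(v>80)&(abs(u)<60)&(v<200); print('stop v',np.percentile(v[m],[0,5,50,95,100]).round(1),np.percentile(u[m],[5,50,95]).round(1))
E
```

```text
t 2.5 tcp [ 0.4594 -0.0446  0.2196] toolx [-2.566e-01  9.665e-01 -3.000e-04] tooly [ 9.665e-01  2.566e-01 -4.000e-04] F [-0.31  0.23  0.32] T [-0.06 -0.07  0.01] open 0.0744 gf 0.0
delta [0.0003 0.0003 0.0816] yaw tooly 0.25950289346513894
top -0.155 lip 134 [-17.7 -16.6 -15.2 -13.5  -6. ] slope 0.0076
top -0.155 wall 113 [-7.2 -6.1 -4.8 -3.5 -2.8] slope 0.0032
top -0.16 lip 134 [-17.6 -16.7 -15.2 -13.6  -5.9] slope 0.0026
top -0.16 wall 113 [-7.1 -6.  -4.8 -3.4 -2.8] slope -0.0018
top -0.165 lip 133 [-17.9 -16.5 -15.1 -13.3  -5.8] slope -0.0029
top -0.165 wall 113 [-7.4 -6.  -4.9 -3.6 -2.5] slope -0.0068
v ext [-168.1 -165.2  166.1  168.4]
stop v [136.6 137.1 144.1 151.8 153.2] [-13.8  -2.8   7.9]
side -0.155 lip 289 [-16.1 -14.  -11.   -3.7  -2.2] slope 0.007
side -0.155 wall 182 [-5.1 -3.9 -2.9 -1.3  0.7] slope 0.0047
side -0.16 lip 289 [-16.  -13.9 -11.1  -3.8  -2.4] slope 0.002
side -0.16 wall 182 [-5.  -4.  -2.9 -1.4  0.8] slope -0.0003
side -0.165 lip 289 [-15.9 -13.9 -11.1  -3.9  -2.2] slope -0.003
side -0.165 wall 182 [-5.  -4.  -2.8 -1.4  0.8] slope -0.0053
v ext [-168.2 -165.1  169.   169.9]
stop v [137.  137.8 146.2 153.1 153.6] [-11.9  -4.5   8.7]
```

Emit:
move_arm(
  deltas=[0, 0, 0.03, 0, 0, 0, 0.8, 0, 0, 0.06, 0, 0, 0, 0.8, 0, 0, 0.081, 0, 0, 0, 0.8, 0, 0, 0.081, 0, 0, 0, 0.8, 0, 0, 0.081, 0, 0, 0, 0, 0, 0, 0.081, 0, 0, 0, 0, 0, 0, 0.081, 0, 0, 0, 0, 0, 0, 0.081, 0, 0, 0, 0, 0, 0, 0.081, 0, 0, 0, 0, 0, 0, 0.081, 0, 0, 0, 0],
  squeeze=50,
)

```text
t: 3.75
tool_pos: [0.4595, -0.0442, 0.1386]
orientation: [-1.916, -2.49, 0.0]
force: [0.1, 1.7, 0.7]
opening: 0.0188
gripper_force: 0.0
```

```bash
python3 - <<'E'
from h import *
s,R=pose()
p,d=robot.read_camera("side"); save(cv2.resize(p[110:290,220:450],(766,600)),'g1.png')
E
```

```text
t 3.75 tcp [ 0.4595 -0.0442  0.1386] toolx [-2.563e-01  9.666e-01  1.000e-04] tooly [ 9.666e-01  2.563e-01 -1.000e-04] F [0.15 1.69 0.7 ] T [ 0.01 -0.09 -0.01] open 0.0188 gf 0.0
```

View pics/g1.png

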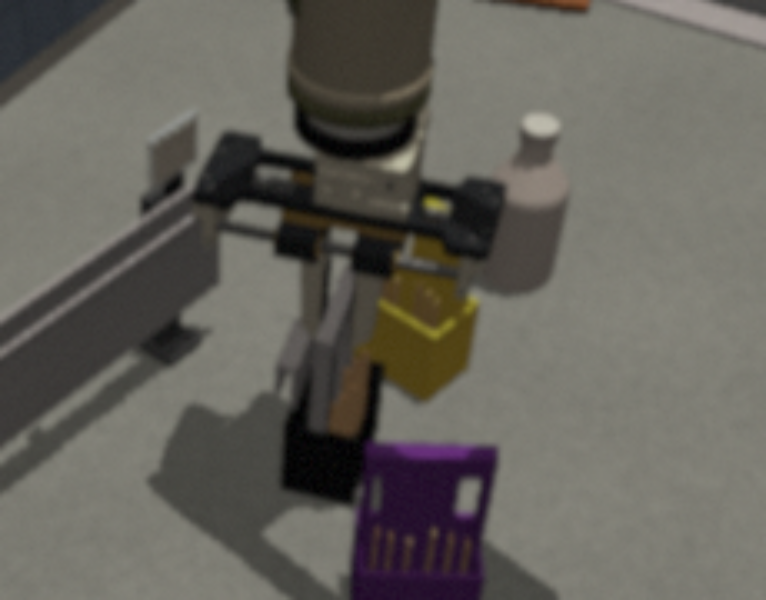

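The open fingers straddle the bar of the black holder, at about (330,330) in the crop, and were still closing. I finish the grip and lift.

Emit:
move_arm(
  deltas=[0, 0, 0, 0, 0, 0, 0, 0, 0, 0, 0, 0, 0, 0, 0, 0, 0, 0, 0, 0, 0, 0, 0, 0, 0, 0, 0, 0, 0, 0, -0.01, 0, 0, 0, 0, 0, 0, -0.03, 0, 0, 0, 0, 0, 0, -0.05, 0, 0, 0, 0, 0, 0, -0.07, 0, 0, 0, 0, 0, 0, -0.085, 0, 0, 0, 0, 0, 0, -0.085, 0, 0, 0, 0, 0, 0, -0.085, 0, 0, 0, 0],
  squeeze=55,
)

```text
t: 5.18
tool_pos: [0.4592, -0.0442, 0.2229]
orientation: [-1.915, -2.489, 0.001]
force: [-0.5, -0.4, -3.5]
opening: 0.0117
gripper_force: 55.0
```

```bash
python3 - <<'E'
from h import *
s,R=pose()
out=[]
for n in("top","side"):
    p,d=robot.read_camera(n); W=cloud(n,d).reshape(-1,3)[d.ravel()>0]
    if n=="side": save(cv2.resize(p[100:280,220:450],(766,600)),'g2.png')
    # hook top plate: z ~ .185-.2, in tool frame
    q=(W-s['tool_pos'])@R*1000
    m=(abs(q[:,0])<45)&(q[:,1]>15)&(q[:,1]<50)&(W[:,2]>.185)&(W[:,2]<.202)
    print(n,m.sum(),np.percentile(q[m],[5,50,95],axis=0).round(1), np.percentile(W[m,2],[10,50,90]))
E
```

```text
t 5.175 tcp [ 0.4592 -0.0442  0.2229] toolx [-2.561e-01  9.667e-01  5.000e-04] tooly [ 9.667e-01  2.561e-01 -9.000e-04] F [-0.49 -0.39 -3.48] T [-0.09 -0.14  0.04] open 0.0117 gf 55.0Traceback (most recent call last):
  File "<stdin>", line 10, in <module>
    return _quantile_unchecked(
        a, q, axis, out, overwrite_input, method, keepdims, weights)
    return _ureduce(a,
                    func=_quantile_ureduce_func,
    ...<5 lines>...
                    overwrite_input=overwrite_input,
                    method=method)
    r = func(a, **kwargs)
    result = _quantile(arr,
                       quantiles=q,
    ...<2 lines>...
                       out=out,
                       weights=wgt)
    slices_having_nans = np.isnan(arr[-1, ...])
                                  ~~~^^^^^^^^^
IndexError: index -1 is out of bounds for axis 0 with size 0
```

Emit:
move_arm(
  deltas=[0.006, 0.016, 0, 0, 0, 0.042, 0, 0.012, 0.032, 0, 0, 0, 0.084, 0, 0.017, 0.048, 0, 0, 0, 0.126, 0, 0.023, 0.065, 0, 0, 0, 0.168, 0, 0.029, 0.081, 0, 0, 0, 0.21, 0, 0.035, 0.097, 0, 0, 0, 0.251, 0, 0.04, 0.113, 0, 0, 0, 0.293, 0, 0.046, 0.13, 0, 0, 0, 0.335, 0, 0.052, 0.146, 0, 0, 0, 0.377, 0, 0.0575, 0.162, 0, 0, 0, 0.419, 0, 0.0575, 0.162, 0, 0, 0, 0.419, 0, 0.0575, 0.162, 0, 0, 0, 0.419, 0],
)

```text
t: 6.72
tool_pos: [0.6007, 0.0526, 0.2227]
orientation: [-2.39, -2.037, 0.002]
force: [-0.5, -0.0, -2.7]
opening: 0.0116
gripper_force: 55.0
```

```bash
python3 - <<'E'
from h import *
s,R=pose()
p,d=robot.read_camera("side"); W=cloud("side",d); np.savez('s2.npz',p=p,d=d)
save(cv2.resize(p[120:300,150:380],(766,600),interpolation=cv2.INTER_CUBIC),'g2.png')
# hook top plate points in side-camera-derived rail frame
ex=np.array([np.cos(.16),-np.sin(.16)]); ey=np.array([np.sin(.16),np.cos(.16)])
o=np.array([.643,.046]); q=W[...,:2]-o; u=q@ex*1000-(-12.7); v=q@ey*1000
m=(W[...,2]>.187)&(W[...,2]<.2)&(u>-14)&(u<25)&(abs(v)<45)
print(m.sum(),np.percentile(u[m],[3,20,50,80,97]).round(1),np.percentile(v[m],[3,50,97]).round(1),np.percentile(W[m][:,2],[5,50,95]).round(4))
print('side-cam wall u after shift: ', -2.9+12.7)
E
```

```text
t 6.725 tcp [0.6007 0.0526 0.2227] toolx [ 1.584e-01  9.874e-01 -5.000e-04] tooly [ 0.9874 -0.1584 -0.0018] F [-0.53 -0.01 -2.72] T [-0.05 -0.07  0.01] open 0.0116 gf 55.0
30 [-10.1  -9.5  -3.4   2.4   5.9] [-13.3  15.9  24.6] [0.1878 0.192  0.1952]
side-cam wall u after shift:  9.799999999999999
```

View pics/g2.png

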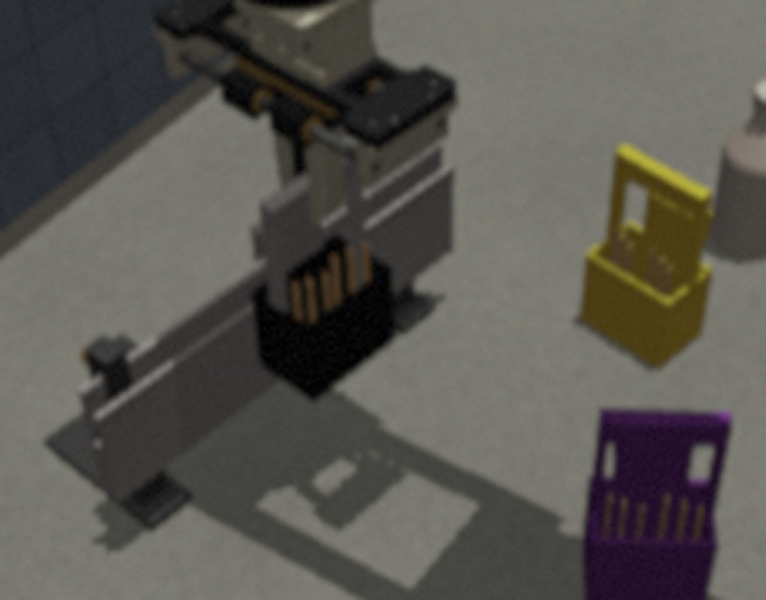

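The holder hangs upright in the grip, hook over the rail at about (270,215) in the crop, a good distance from the clamp at (105,360). I lower it to just above the lip.

Emit:
move_arm(
  deltas=[0, 0, 0.006, 0, 0, 0, 0, 0, 0, 0.012, 0, 0, 0, 0, 0, 0, 0.018, 0, 0, 0, 0, 0, 0, 0.022, 0, 0, 0, 0, 0, 0, 0.022, 0, 0, 0, 0, 0, 0, 0.022, 0, 0, 0, 0],
)

```text
t: 7.52
tool_pos: [0.6016, 0.0528, 0.2018]
orientation: [2.392, 2.037, 0.0]
force: [0.2, -0.4, -3.4]
opening: 0.0118
gripper_force: 55.0
```

Emit:
move_arm(
  deltas=[0, 0.0005, 0, 0, 0, 0, 0, 0, 0.001, 0, 0, 0, 0, 0, 0, 0.0015, 0, 0, 0, 0, 0, 0, 0.0015, 0, 0, 0, 0, 0],
)

```text
t: 8.02
tool_pos: [0.603, 0.0526, 0.2016]
orientation: [-2.392, -2.037, -0.0]
force: [-0.5, -0.2, -3.1]
opening: 0.0118
gripper_force: 55.0
```

Emit:
move_arm(
  deltas=[0, 0.0005, 0, 0, 0, 0, 0, 0, 0.001, 0, 0, 0, 0, 0, 0, 0.001, 0, 0, 0, 0, 0],
)

```text
t: 8.4
tool_pos: [0.6036, 0.0525, 0.2016]
orientation: [-2.391, -2.037, 0.001]
force: [-3.6, 0.4, -1.8]
opening: 0.0118
gripper_force: 55.0
```

Emit:
move_arm(
  deltas=[0, 0.0005, 0, 0, 0, 0, 0, 0, 0.001, 0, 0, 0, 0, 0, 0, 0.001, 0, 0, 0, 0, 0],
)

```text
t: 8.78
tool_pos: [0.604, 0.0524, 0.2016]
orientation: [-2.39, -2.036, 0.002]
force: [-7.2, 0.6, 0.2]
opening: 0.0115
gripper_force: 55.0
```

Emit:
move_arm(
  deltas=[0, -0.0017, 0, 0, 0, 0, 0, 0, -0.0034, 0, 0, 0, 0, 0, 0, -0.0034, 0, 0, 0, 0, 0, 0, -0.0034, 0.003, 0, 0, 0, 0, 0, -0.0034, 0.006, 0, 0, 0, 0, 0, -0.0034, 0.008, 0, 0, 0, 0, 0, -0.0034, 0.01, 0, 0, 0, 0, 0, -0.0034, 0.01, 0, 0, 0, 0],
)

```text
t: 9.78
tool_pos: [0.6014, 0.0528, 0.1913]
orientation: [-2.392, -2.037, 0.001]
force: [0.6, 0.5, -3.7]
opening: 0.0116
gripper_force: 55.0
```

```bash
python3 -c "
from h import *
pose()"
```

```text
t 9.775 tcp [0.6014 0.0528 0.1913] toolx [ 1.594e-01  9.872e-01 -1.000e-04] tooly [ 9.872e-01 -1.594e-01 -5.000e-04] F [ 0.65  0.49 -3.66] T [ 0.01 -0.05  0.  ] open 0.0116 gf 55.0
```

Emit:
move_arm(
  deltas=[0, 0, 0.002, 0, 0, 0, 0, 0, 0, 0.004, 0, 0, 0, 0, 0, 0, 0.006, 0, 0, 0, 0, 0, 0, 0.007, 0, 0, 0, 0, 0, 0, 0.007, 0, 0, 0, 0],
)

```text
t: 10.4
tool_pos: [0.6015, 0.0528, 0.1845]
orientation: [-2.392, -2.037, 0.0]
force: [-0.6, -0.5, -2.9]
opening: 0.0115
gripper_force: 55.0
```

Emit:
move_arm(
  deltas=[0, 0, 0.001, 0, 0, 0, 0, 0, 0, 0.002, 0, 0, 0, 0, 0, 0, 0.002, 0, 0, 0, 0],
)

```text
t: 10.78
tool_pos: [0.6015, 0.0528, 0.1825]
orientation: [-2.392, -2.037, 0.0]
force: [0.0, 0.8, -3.5]
opening: 0.0116
gripper_force: 55.0
```

Emit:
move_arm(
  deltas=[0, 0, 0.001, 0, 0, 0, 0, 0, 0, 0.002, 0, 0, 0, 0, 0, 0, 0.002, 0, 0, 0, 0],
)

```text
t: 11.15
tool_pos: [0.6015, 0.0528, 0.1805]
orientation: [-2.392, -2.037, 0.0]
force: [0.5, 0.8, -3.6]
opening: 0.0117
gripper_force: 55.0
```

Emit:
move_arm(
  deltas=[0, 0, 0.001, 0, 0, 0, 0, 0, 0, 0.002, 0, 0, 0, 0, 0, 0, 0.002, 0, 0, 0, 0],
)

```text
t: 11.52
tool_pos: [0.6015, 0.0528, 0.1785]
orientation: [-2.392, -2.037, 0.0]
force: [0.3, 0.2, -2.8]
opening: 0.0116
gripper_force: 55.0
```

Emit:
move_arm(
  deltas=[0, 0, 0.001, 0, 0, 0, 0, 0, 0, 0.0015, 0, 0, 0, 0, 0, 0, 0.0015, 0, 0, 0, 0],
)

```text
t: 11.9
tool_pos: [0.6015, 0.0528, 0.1771]
orientation: [-2.392, -2.037, 0.0]
force: [0.2, -0.5, -3.4]
opening: 0.0115
gripper_force: 55.0
```

Emit:
move_arm(
  deltas=[0, 0, 0.001, 0, 0, 0, 0, 0, 0, 0.0015, 0, 0, 0, 0, 0, 0, 0.0015, 0, 0, 0, 0],
)

```text
t: 12.28
tool_pos: [0.6015, 0.0528, 0.1755]
orientation: [-2.392, -2.037, 0.0]
force: [-1.1, -0.3, -4.0]
opening: 0.011
gripper_force: 55.0
```

Emit:
move_arm(
  deltas=[0, 0, 0.001, 0, 0, 0, 0, 0, 0, 0.0015, 0, 0, 0, 0, 0, 0, 0.0015, 0, 0, 0, 0],
)

```text
t: 12.65
tool_pos: [0.6015, 0.0528, 0.1741]
orientation: [-2.392, -2.037, 0.0]
force: [0.1, -0.3, -3.7]
opening: 0.0113
gripper_force: 55.0
```

Emit:
move_arm(
  deltas=[0, 0, 0.001, 0, 0, 0, 0, 0, 0, 0.001, 0, 0, 0, 0],
)

```text
t: 12.9
tool_pos: [0.6015, 0.0528, 0.173]
orientation: [-2.392, -2.037, 0.0]
force: [0.7, 0.3, -2.9]
opening: 0.0117
gripper_force: 55.0
```

Emit:
move_arm(
  deltas=[0, 0, 0.001, 0, 0, 0, 0, 0, 0, 0.001, 0, 0, 0, 0],
)

```text
t: 13.15
tool_pos: [0.6017, 0.0528, 0.1723]
orientation: [2.392, 2.037, 0.0]
force: [-0.9, -0.1, -2.3]
opening: 0.0116
gripper_force: 55.0
```

Emit:
move_arm(
  deltas=[0, 0, 0.0005, 0, 0, 0, 0, 0, 0, 0.001, 0, 0, 0, 0, 0, 0, 0.001, 0, 0, 0, 0],
)

```text
t: 13.52
tool_pos: [0.6017, 0.0529, 0.1722]
orientation: [2.391, 2.037, 0.001]
force: [-5.0, -0.0, 6.0]
opening: 0.0115
gripper_force: 55.0
```

```bash
python3 -c "
from h import *
pose()"
```

```text
t 13.525 tcp [0.6017 0.0529 0.1722] toolx [1.593e-01 9.872e-01 1.000e-04] tooly [ 9.872e-01 -1.593e-01  7.000e-04] F [-5.02 -0.02  5.99] T [-0.05  0.67 -0.02] open 0.0115 gf 55.0
```

Emit:
move_arm(
  deltas=[0, -0.0007, 0.0002, 0, 0, 0, 0, 0, -0.0007, 0.0002, 0, 0, 0, 0, 0, -0.0007, 0.0002, 0, 0, 0, 0, 0, -0.0007, 0.0002, 0, 0, 0, 0],
)

```text
t: 14.02
tool_pos: [0.6015, 0.0529, 0.172]
orientation: [2.391, 2.036, 0.002]
force: [-1.9, -0.6, 5.3]
opening: 0.0119
gripper_force: 55.0
```

```bash
python3 - <<'E'
from h import *
pose()
p,d=robot.read_camera("side")
save(cv2.resize(p[120:300,150:380],(766,600),interpolation=cv2.INTER_CUBIC),'g3.png')
E
```

```text
t 14.025 tcp [0.6015 0.0529 0.172 ] toolx [1.593e-01 9.872e-01 2.000e-04] tooly [ 0.9872 -0.1593  0.0018] F [-1.94 -0.57  5.26] T [-0.05  0.29  0.02] open 0.0119 gf 55.0
```

View pics/g3.png

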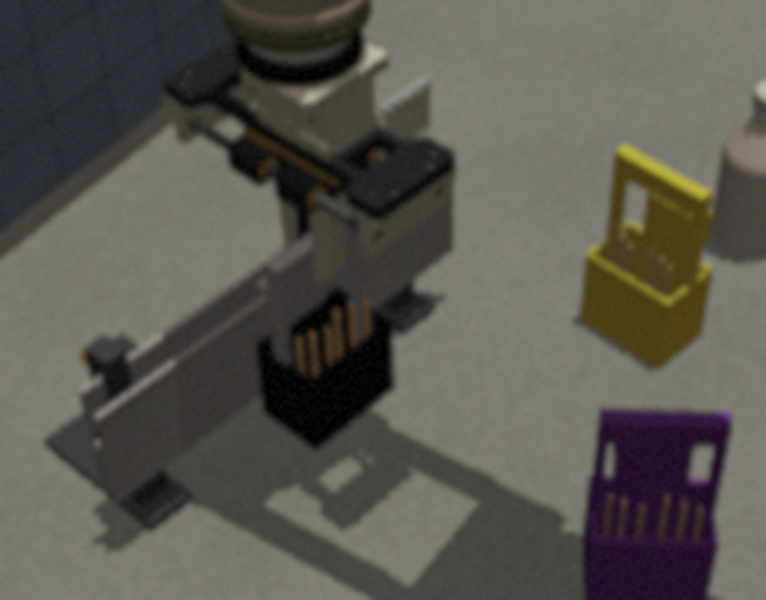

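The hook is down in the channel, with the holder upright at about (320,370) in the crop. I press a little more and hold.

Emit:
move_arm(
  deltas=[0, 0, 0.0003, 0, 0, 0, 0, 0, 0, 0.0003, 0, 0, 0, 0, 0, 0, 0.0003, 0, 0, 0, 0, 0, 0, 0.0003, 0, 0, 0, 0],
)

```text
t: 14.58
tool_pos: [0.6015, 0.0529, 0.172]
orientation: [2.391, 2.036, 0.002]
force: [-4.0, 0.2, 7.7]
opening: 0.0118
gripper_force: 55.0
```

Emit:
move_arm(
  deltas=[0, 0, -0.0008, 0, 0, 0, 0, 0.003, 0, -0.0008, 0, 0, 0, 0, 0.008, 0, -0.0008, 0, 0, 0, 0, 0.014, 0, -0.0008, 0, 0, 0, 0, 0.02, 0, -0.0008, 0, 0, 0, 0, 0.026, 0, -0.0008, 0, 0, 0, 0, 0.032, 0, -0.0008, 0, 0, 0, 0, 0.036, 0, -0.0008, 0, 0, 0, 0, 0.04, 0, -0.0008, 0, 0, 0, 0],
)

```text
t: 15.7
tool_pos: [0.6079, 0.0915, 0.172]
orientation: [2.391, 2.035, -0.0]
force: [-0.6, -4.6, 4.1]
opening: 0.0117
gripper_force: 55.0
```

```bash
python3 -c "
from h import *
pose()"
```

```text
t 15.7 tcp [0.6079 0.0915 0.172 ] toolx [ 0.1601  0.9871 -0.0014] tooly [ 0.9871 -0.1601  0.0016] F [-0.6  -4.61  4.1 ] T [-1.23 -0.09 -0.14] open 0.0117 gf 55.0
```

Emit:
move_arm(
  deltas=[0, 0, -0.0004, 0, 0, 0, 0, 0.005, 0, -0.0004, 0, 0, 0, 0, 0.011, 0, -0.0004, 0, 0, 0, 0, 0.017, 0, -0.0004, 0, 0, 0, 0, 0.023, 0, -0.0004, 0, 0, 0, 0, 0.029, 0, -0.0004, 0, 0, 0, 0, 0.035, 0, -0.0004, 0, 0, 0, 0, 0.041, 0, -0.0004, 0, 0, 0, 0, 0.047, 0, -0.0004, 0, 0, 0, 0, 0.053, 0, -0.0004, 0, 0, 0, 0, 0.058, 0, -0.0004, 0, 0, 0, 0, 0.06, 0, -0.0004, 0, 0, 0, 0],
)

```text
t: 17.2
tool_pos: [0.6169, 0.1513, 0.172]
orientation: [2.391, 2.036, -0.001]
force: [-2.2, -5.3, 4.3]
opening: 0.0115
gripper_force: 55.0
```

```bash
python3 -c "
from h import *
s,R=pose();print((s['tool_pos'][:2]-[.6305,.048])@[[.9872,.1593],[-.1593,.9872]])"
```

```text
t 17.2 tcp [0.6169 0.1513 0.172 ] toolx [ 1.595e-01  9.872e-01 -8.000e-04] tooly [ 9.872e-01 -1.595e-01  3.000e-04] F [-2.17 -5.27  4.28] T [-1.23 -0.12 -0.2 ] open 0.0115 gf 55.0
[-0.02986814  0.09978952]
```

Emit:
move_arm(
  deltas=[0, 0, -0.0004, 0, 0, 0, 0, 0.002, 0, -0.0004, 0, 0, 0, 0, 0.005, 0, -0.0004, 0, 0, 0, 0, 0.008, 0, -0.0004, 0, 0, 0, 0, 0.009, 0, -0.0004, 0, 0, 0, 0, 0.009, 0, -0.0004, 0, 0, 0, 0],
)

```text
t: 17.95
tool_pos: [0.6182, 0.1608, 0.1721]
orientation: [-2.391, -2.037, -0.0]
force: [-1.0, -2.3, 2.1]
opening: 0.0117
gripper_force: 55.0
```

```bash
python3 - <<'E'
from h import *
s,R=pose();print((s['tool_pos'][:2]-[.6305,.048])@[[.9872,.1593],[-.1593,.9872]])
p,d=robot.read_camera("side")
save(cv2.resize(p[120:300,110:340],(766,600),interpolation=cv2.INTER_CUBIC),'g4.png')
E
```

```text
t 17.95 tcp [0.6182 0.1608 0.1721] toolx [1.591e-01 9.873e-01 2.000e-04] tooly [ 9.873e-01 -1.591e-01 -2.000e-04] F [-1.03 -2.32  2.06] T [-0.7  -0.13 -0.1 ] open 0.0117 gf 55.0
[-0.03016151  0.10939358]
```

View pics/g4.png

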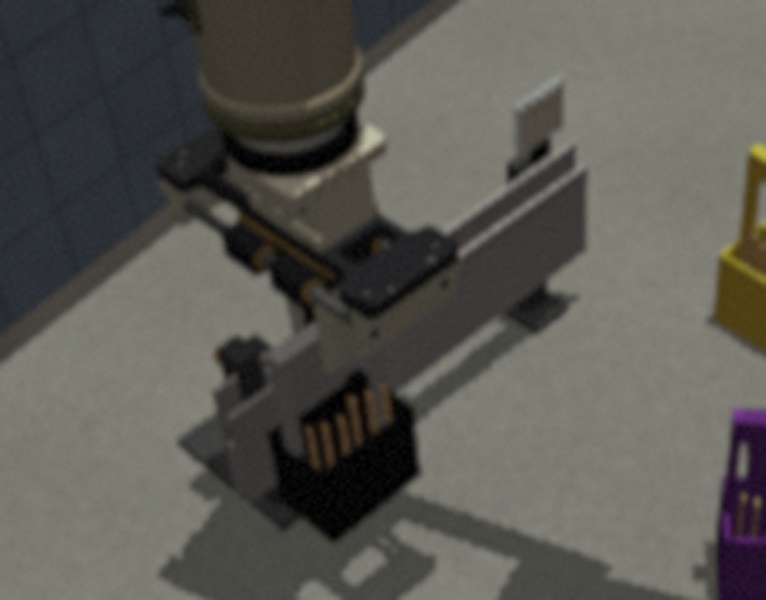

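The holder sits upright beside the clamp, which is at about (245,360) in the crop, and the gap looks small. I creep the last few mm.

Emit:
move_arm(
  deltas=[0.0005, 0, 0, 0, 0, 0, 0, 0.001, 0, 0, 0, 0, 0, 0, 0.0015, 0, 0, 0, 0, 0, 0, 0.0015, 0, 0, 0, 0, 0, 0],
)

```text
t: 18.5
tool_pos: [0.6184, 0.1621, 0.1721]
orientation: [-2.392, -2.037, 0.0]
force: [-1.4, -3.1, 1.0]
opening: 0.0118
gripper_force: 55.0
```

Emit:
move_arm(
  deltas=[0.0005, 0, 0, 0, 0, 0, 0, 0.001, 0, 0, 0, 0, 0, 0, 0.001, 0, 0, 0, 0, 0, 0],
)

```text
t: 18.88
tool_pos: [0.6186, 0.1631, 0.1721]
orientation: [-2.392, -2.037, 0.0]
force: [-1.2, -2.2, 1.2]
opening: 0.0119
gripper_force: 55.0
```

Emit:
move_arm(
  deltas=[0.0005, 0, 0, 0, 0, 0, 0, 0.001, 0, 0, 0, 0, 0, 0, 0.001, 0, 0, 0, 0, 0, 0],
)

```text
t: 19.25
tool_pos: [0.6188, 0.1641, 0.1722]
orientation: [-2.392, -2.037, -0.0]
force: [-0.5, -3.0, 0.8]
opening: 0.0118
gripper_force: 55.0
```

Emit:
move_arm(
  deltas=[0.0005, 0, 0, 0, 0, 0, 0, 0.001, 0, 0, 0, 0, 0, 0, 0.001, 0, 0, 0, 0, 0, 0],
)

```text
t: 19.62
tool_pos: [0.6189, 0.1648, 0.1722]
orientation: [2.392, 2.037, -0.001]
force: [-1.0, -3.9, 0.1]
opening: 0.0113
gripper_force: 55.0
```

Emit:
move_arm(
  deltas=[0.0005, 0, 0, 0, 0, 0, 0, 0.001, 0, 0, 0, 0, 0, 0, 0.001, 0, 0, 0, 0, 0, 0],
)

```text
t: 20.0
tool_pos: [0.6189, 0.1651, 0.1722]
orientation: [2.392, 2.036, -0.002]
force: [-2.5, -6.1, 2.8]
opening: 0.0116
gripper_force: 55.0
```

Emit:
move_arm(
  deltas=[0.0005, 0, 0, 0, 0, 0, 0, 0.001, 0, 0, 0, 0, 0, 0, 0.001, 0, 0, 0, 0, 0, 0],
)

```text
t: 20.38
tool_pos: [0.6188, 0.1654, 0.1723]
orientation: [2.392, 2.035, -0.004]
force: [-4.4, -9.3, 4.0]
opening: 0.0112
gripper_force: 55.0
```

Emit:
move_arm(
  deltas=[0.0005, 0, 0, 0, 0, 0, 0, 0.0005, 0, 0, 0, 0, 0, 0, 0.0005, 0, 0, 0, 0, 0, 0, 0.0005, 0, 0, 0, 0, 0, 0],
)

```text
t: 20.88
tool_pos: [0.6188, 0.1656, 0.1723]
orientation: [2.392, 2.035, -0.005]
force: [-6.7, -10.3, 4.5]
opening: 0.0119
gripper_force: 55.1
```

```bash
python3 -c "
from h import *
pose()"
```

```text
t 20.875 tcp [0.6188 0.1656 0.1723] toolx [ 0.1605  0.987  -0.0029] tooly [ 0.987  -0.1605 -0.0011] F [ -6.7  -10.31   4.52] T [-2.04  0.73 -0.29] open 0.0119 gf 55.1
```

Emit:
move_arm(
  deltas=[-0.0008, -0.0004, 0, 0, 0, 0, 0, -0.0016, -0.0008, 0, 0, 0, 0, 0, -0.0024, -0.0008, 0, 0, 0, 0, 0, -0.0024, -0.0008, 0, 0, 0, 0, 0],
)

```text
t: 21.38
tool_pos: [0.6184, 0.1651, 0.1722]
orientation: [2.392, 2.036, 0.001]
force: [2.1, -4.2, -0.9]
opening: 0.0117
gripper_force: 55.0
```

Emit:
move_arm(
  deltas=[-0.0005, 0, 0, 0, 0, 0, 0, -0.0005, 0, 0, 0, 0, 0, 0, -0.0005, 0, 0, 0, 0, 0, 0.2, -0.0005, 0, 0, 0, 0, 0, 0.3, -0.0005, 0, 0, 0, 0, 0, 0.35, -0.0005, 0, 0, 0, 0, 0, 0.35, -0.0005, 0, 0, 0, 0, 0, 0.35],
  squeeze=5,
)

```text
t: 22.25
tool_pos: [0.6181, 0.1647, 0.1723]
orientation: [2.392, 2.037, 0.0]
force: [-0.1, -0.7, 0.9]
opening: 0.0323
gripper_force: 0.0
```

Emit:
move_arm(
  deltas=[0, 0, -0.01, 0, 0, 0, 0.35, 0, 0, -0.025, 0, 0, 0, 0.35, 0, 0, -0.05, 0, 0, 0, 0.35, 0, 0, -0.08, 0, 0, 0, 0.35, 0, 0, -0.1, 0, 0, 0, 0.35, 0, 0, -0.1, 0, 0, 0, 0.35, 0, 0, -0.1, 0, 0, 0, 0.35],
)

```text
t: 23.12
tool_pos: [0.6177, 0.1646, 0.2712]
orientation: [-2.391, -2.036, 0.002]
force: [0.1, -0.5, -0.3]
opening: 0.0324
gripper_force: 0.0
```

```bash
python3 - <<'E'
from h import *
s,R=pose()
p,d=robot.read_camera("side"); W=cloud("side",d)
save(cv2.resize(p[120:300,110:340],(766,600),interpolation=cv2.INTER_CUBIC),'g5.png')
ex=np.array([np.cos(.16),-np.sin(.16)]); ey=np.array([np.sin(.16),np.cos(.16)])
q=W[...,:2]-[.643,.046]; u=q@ex*1000+12.7; v=q@ey*1000
m=(W[...,2]>.18)&(W[...,2]<.2)&(u>-60)&(u<0)&(abs(v-112)<60)
print('bar',m.sum(),np.percentile(u[m],[5,50,95]).round(1),np.percentile(v[m],[2,50,98]).round(1),np.percentile(W[m][:,2],[5,50,95]).round(4))
E
```

```text
t 23.125 tcp [0.6177 0.1646 0.2712] toolx [ 1.593e-01  9.872e-01 -4.000e-04] tooly [ 0.9872 -0.1593 -0.0012] F [ 0.06 -0.52 -0.25] T [-0.01 -0.01 -0.  ] open 0.0324 gf 0.0
bar 260 [-38.9 -35.5 -27.4] [ 74.2 114.4 151.9] [0.1814 0.1882 0.1905]
```

View pics/g5.png

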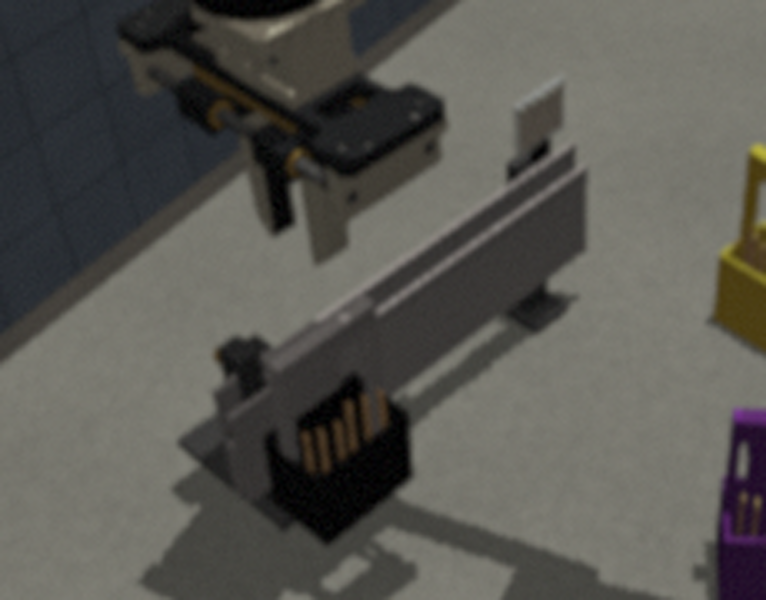

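The holder hangs upright on the rail against the clamp, about (245,360) in the crop, and the gripper is clear. I hand the job in.

```bash
python3 -c "
from h import *
print(robot.close_job())"
```

```text
the job is handed in; nothing more can be done
None
```

The holder is hung on the rail, pressed home at about 11 N, then pressed at the stop clamp at an estimated 7–11 N, released hanging upright and handed in; no verdict was returned.

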